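# Lock the power unit's latches, then hold its interlock plunger

### The arm

A 6-joint arm with a two-finger parallel gripper is mounted at the origin on the work surface. World frame = base frame: x ahead of the robot, y to its left, z up, the work surface at z = 0. Lengths are in m, angles in rad, forces in N, time in s.
With the tool pointing down it reaches from about 0.25 to 0.725 m from the base axis. Payload 4 kg.
Tool frame: the origin (TCP) lies midway between the tips of the shut fingers; the grasp point (between the pads) lies 19 mm behind it; z points along the fingers, y is the line along which they close (so a half turn about z gives the same grasp; the last joint's range is limited). The gripper opens to 85 mm and grips with 20 to 120 N. Pads are 22 mm wide; open, the fingers measure 114 mm over their backs; the gripper's body (76 mm by 85 mm) begins 54 mm behind the grasp point. The pads swing forward as they close: fully open they stand 13 mm farther back than shut.
Start: joints at [1.198, 0.241, 0.005, 1.335, 0, 1.571], TCP at [0.182, 0.466, 0.231] pointing down, gripper open.
Joint ranges: [-2.72, 2.72], [-1.05, 1.87], [-1.09, 1.28], [-1.99, 2.15], [-1.42, 1.44], [-3.14, 3.14]. Speed limits (rad/s): [2.79, 2.79, 3.14, 3.14, 3.14, 3.14].

### API

Orientations are given as a unit quaternion [x, y, z, w].
In Python, from workcell import monitor, vision, job gives the robot as it stands.
- The arm moves only by the tool move_arm, never from a script. Its argument "moves" is a list that holds one entry, the list of rows, each a list of 5 numbers: the shift along the world's x, y, z in m, then the turn about the world's z in degrees, then the opening in per cent of the stroke, from 0 (shut) to 100 (fully open). In form: [[[x, y, z, turn, gripper], ...]]. A call has 1 to 5 rows; each row is the pose to reach, as a shift and turn from the pose commanded when the call began; what a row does not reach only later rows make up. A row lasts 1/8 s, in which the tool goes at most 62.5 mm and 10.7 degrees, less where a joint would pass 70% of its speed; a pose out of reach is approached as far as the arm can. A call with a gripper value outside its range is refused whole. The fingers move at their own pace and stop on an object; the grip force is fixed at half the most. Time passes only in rows, so rows that repeat a pose let the fingers close. It gives the time, the measured TCP pose, the force, the opening and the grip force at its end, in the units of the state.
- monitor.get_obs(): the state, without advancing time (a new reading comes with each control period).
- vision.camera(name): name is "scene" or "top"; returns a dict with "color" (384x512x3 uint8, red, green, blue), "camera_matrix" (3x3 intrinsics, pixels), "k1" (the pictures are not rectified: a ray, as slopes to the right and down, at radius r is drawn at 1 + k1 r^2 times it, then the intrinsics apply), "eye" and "attitude" of the camera in the world. Camera axes: x right, y up, looking along -z (the intrinsics and any distortion apply to the point x, -y, -z); pixel columns grow to the right and rows downward; lengths in m; the calibration is good to about 2 mm. A picture is of the moment at which its call begins. There is no depth.
- job.job_done(): hands the job in; it is judged then, once.
The state is a dict: "clock": time; "joint_pos": joint angles; "joint_vel": joint speeds; "tau": joint torques, N m; "eef_pos": TCP position; "tool_rot": TCP orientation; "ft_force": force on the tool from outside, world axes, zero at the start; "ft_torque": the same for the moment, N m; "grip_width": finger opening in m; "grasp_force": force on a finger pad.
Only numpy, scipy, OpenCV 4.12 (cv2) and the standard library are available. Lean on these libraries where they do the work, as an engineer would, in place of code of your own. Each camera call takes 0.05 s, during which the arm holds its last target. There are 200 camera calls.

### The job

The power unit on the bench stands open for a test. Press its two locking latches down until they stop, first the one with the long oblong cap and then the one with the small square cap; after that press the round spring-loaded interlock plunger down to its stop with the fingers, and finish while still holding it down. Grip and lift nothing, and leave the loose parts and tools where they are.

Things in the scene. Friction and masses are not known exactly. Their poses are not given: they have to be found in the camera images.
- wide_latch_top (a point): Centre of the top face of the oblong black latch cap, 20 x 46 mm (long side along the point's y), 14 mm tall, on a grey base 30 x 56 mm and 46 mm tall. The point moves with the cap; z is up. At the start it is 66 to 68 mm above the bench, level with or up to 2 mm below its normal position; pressed home it is 58 mm above the bench and the cap still stands 4 mm out of its base. The three fittings stand in a row, about 100 mm apart, in any order.
- square_latch_top (a point): Centre of the top face of the small square black latch cap, 20 x 20 mm, 14 mm tall, on a square grey base 34 mm wide and 46 mm tall. Heights as for the oblong latch.
- plunger_top (a point): Centre of the top face of the round black plunger, 24 mm across, 14 mm tall, on a round grey base 38 mm across and 46 mm tall. Released, its top is 68 mm above the bench; fully pressed 60 mm.
- wide_latch (a joint): Travel of the oblong latch in m, growing downward: 0 normal, 0.010 fully home (counts as home from 0.008), starts at 0 to 0.002. Friction of about 4 N, no spring: it stays where it is left. It can also be pulled up to -0.004, which must not be done.
- square_latch (a joint): Travel of the square latch, exactly as for the oblong one.
- plunger (a joint): Travel of the round plunger in m, growing downward: 0 released, 0.008 at its stop (counts as down from 0.006). A spring pushes it back up: about 1.2 N at the start, 6 N at the stop.
- housing: The open cast aluminium housing, fixed to the bench, 280 x 380 mm outside with bolt lugs, walls 55 mm high; origin at the centre of its underside, z up. The row of fittings runs along its y axis, 23 to 47 mm to its +x side. A black capacitor block 75 x 300 mm, top 50 mm above the bench, lies along its -x side; orange connectors stick out of its two y sides.
- socket: Loose steel socket, a tube 26 mm across and 36 mm tall, standing in the housing beyond the fittings; origin at the underside. Leave it.
- bolt: Loose dark bolt standing on its 22 mm head, 38 mm tall, in the housing beyond the fittings; origin at the underside. Leave it.
- collar: Loose brass collar, 28 mm across and 12 mm tall, lying on the capacitor block; origin at the underside. Leave it.
- screwdriver: Loose screwdriver with a green handle lying on the bench on the robot's right. Leave it.
- spray: Loose spray can, 58 mm across and 190 mm tall, on the robot's left; origin at the underside. Leave it.
- flask: Loose small jar, 44 mm across and 85 mm tall, on the robot's left; origin at the underside. Leave it.
- tape: Loose roll of tape, 90 mm across and 20 mm tall, lying flat on the robot's left; origin at the underside. Leave it.

How it is judged:
By the outcome, as a careful person would: the job done as asked, in the order asked, and still so for the second after the job is handed in, while the arm keeps its last pose, push and grip.
It also fails if it takes over 40 s, if anything falls off the work surface, if the arm or the gripper's body presses on something with over 40 N, if the wrist force passes 120 N, or if a joint passes its speed limit or range.

## Working session

There is one attempt and no reset: what is moved stays moved. The work goes in short steps, Python scripts to look and compute and a tool call to move; the robot and the scene stay as the last step left them, time stands still between calls to the robot, and variables do not carry over. Pictures are saved under pics/ and viewed, at most 10 in all, crops included, and the job is handed in when it is done.

Besides the shell and the picture viewer there is one more tool, called after "Call:" by a JSON object that holds its "method" and its "body". move_arm: Moves the arm, as the interface text tells. Its arguments: {"type":"object","properties":{"moves":{"type":"array","items":{"type":"array","items":{"type":"array","items":{"type":"number"}}}}},"required":["moves"]}

```bash
mkdir -p pics; cat > h.py <<'E'
import numpy as np, cv2
from workcell import monitor, vision, job
from scipy.spatial.transform import Rotation as R
def Rm(c):
    a=np.array(c["attitude"]); return a if a.shape==(3,3) else R.from_quat(a).as_matrix()
def ray(c,u,v):
    K=np.array(c["camera_matrix"]); 
    p=cv2.undistortPoints(np.array([[[u,v]]],float),K,np.array([c["k1"],0,0,0,0.]))[0,0]
    return Rm(c)@np.array([p[0],-p[1],-1])
def onplane(c,u,v,z):
    d=ray(c,u,v); e=np.array(c["eye"]); return e+d*(z-e[2])/d[2]
def proj(c,P):
    q=Rm(c).T@(np.array(P)-c["eye"]); x,y=q[0]/-q[2],-q[1]/-q[2]; s=1+c["k1"]*(x*x+y*y)
    K=np.array(c["camera_matrix"]); return K[0,0]*x*s+K[0,2],K[1,1]*y*s+K[1,2]
E
python3 - <<'E'
from h import *
for n in("scene","top"):
    c=vision.camera(n); cv2.imwrite(f"pics/{n}0.png",cv2.resize(c["color"][:,:,::-1],(800,600),interpolation=cv2.INTER_CUBIC))
    np.save(n+"0.npy",c,allow_pickle=True)
    print(n,c["camera_matrix"],c["k1"],c["eye"],c["attitude"])
o=monitor.get_obs();print(o)
E
```

```text
scene [[374.94349691   0.         258.06161833]
 [  0.         374.94349691 188.07960157]
 [  0.           0.           1.        ]] -0.11708757461110261 [1.1199739  0.39075541 0.76991446] [0.1842268  0.33603121 0.81658943 0.43165404]
top [[349.83369872   0.         253.12190288]
 [  0.         349.83369872 192.03393432]
 [  0.           0.           1.        ]] -0.09150236878075803 [ 4.16953921e-01 -4.94360868e-05  1.12157195e+00] [ 0.0419349  -0.02989299 -0.70298291  0.70933976]
{'clock': 0.1, 'joint_pos': array([1.19804163e+00, 2.41340607e-01, 3.85360962e-03, 1.33519367e+00,
       1.68749106e-05, 1.57079246e+00]), 'joint_vel': array([ 0.00046884, -0.00207786,  0.00314409, -0.00105855,  0.00172778,
       -0.00135252]), 'tau': array([-3.06597522e-04, -3.73137546e+01,  2.53010005e+01,  1.08716244e-02,
        1.96086194e-05, -4.40482722e-06]), 'eef_pos': array([0.18188034, 0.46513874, 0.23049845]), 'tool_rot': array([ 1.85298226e-01,  9.82681881e-01, -9.24288620e-04, -1.82877219e-04]), 'ft_force': array([-0.13471152,  0.08941864,  0.42910796]), 'ft_torque': array([-0.03260198, -0.01136672,  0.0335024 ]), 'grasp_force': 0.0, 'grip_width': 0.08574492609821233}
```

View pics/top0.png

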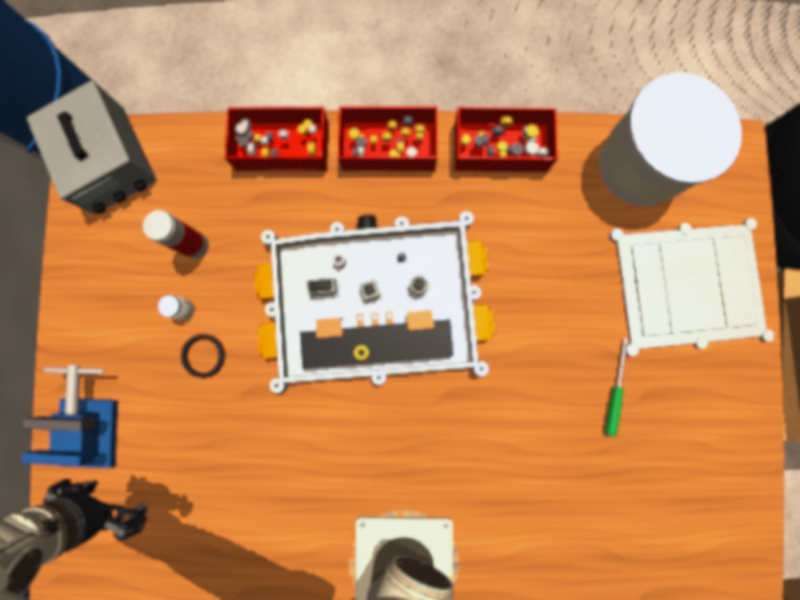

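View pics/scene0.png

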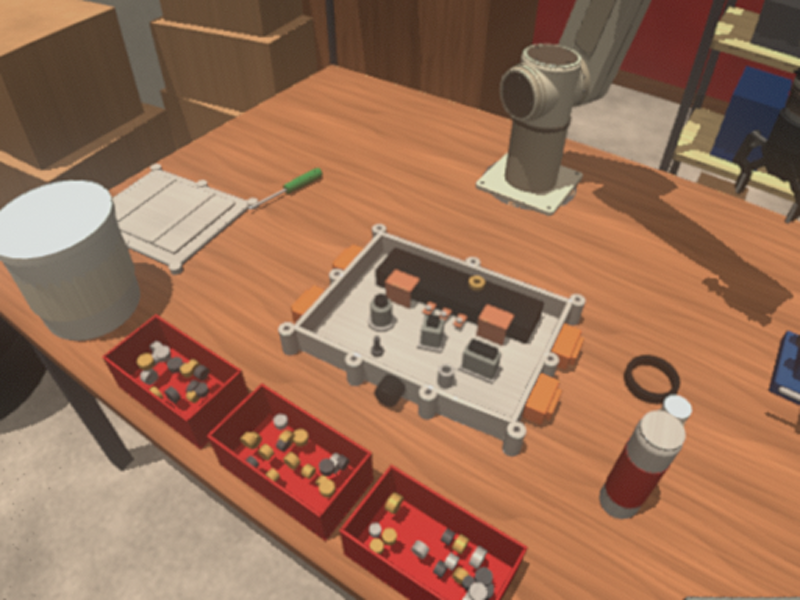

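The top picture shows the oblong cap near (322,287), the square one near (370,290) and the plunger near (418,286). In the scene picture they are near (482,350), (432,320) and (380,298). All pixels are in the 800x600 pictures. I'll make an enlarged crop of both views.

```bash
python3 - <<'E'
from h import *
ims=[]
for n,(x0,y0,w,h) in(("top",(190,165,100,37)),("scene",(225,180,100,62))):
    c=np.load(n+"0.npy",allow_pickle=True).item(); im=c["color"]
    ims.append(cv2.resize(im[y0:y0+h,x0:x0+w,::-1],None,fx=6,fy=6,interpolation=cv2.INTER_NEAREST))
    for z in (.067,):
        pass
    g=im.max(2); m=((g<70)).astype(np.uint8); 
    k,l,s,ce=cv2.connectedComponentsWithStats(m[y0:y0+h,x0:x0+w],connectivity=4)
    for i in range(1,k):
        if s[i,4]>5: u,v=ce[i]+[x0,y0]; print(n,s[i]+[x0,y0,0,0,0],ce[i]+[x0,y0],onplane(c,u,v,.067).round(4))
cv2.imwrite("pics/crop.png",np.vstack(ims))
E
```

```text
top [199 181   9   5  28] [201.89285714 183.25      ] [0.5501 0.1751 0.067 ]
scene [242 180   4   3   9] [243.55555556 180.88888889] [ 0.5313 -0.0448  0.067 ]
scene [264 180  61  26 811] [292.67940814 189.6350185 ] [0.4845 0.0816 0.067 ]
scene [322 188   3   6  12] [322.75       190.58333333] [0.4421 0.1493 0.067 ]
scene [241 189   6   7  21] [243.38095238 192.47619048] [ 0.5672 -0.0197  0.067 ]
scene [274 202   6   7  33] [276.72727273 205.18181818] [0.5559 0.0763 0.067 ]
scene [301 218  17  11  79] [308.63291139 223.3164557 ] [0.5625 0.1723 0.067 ]
```

View pics/crop.png

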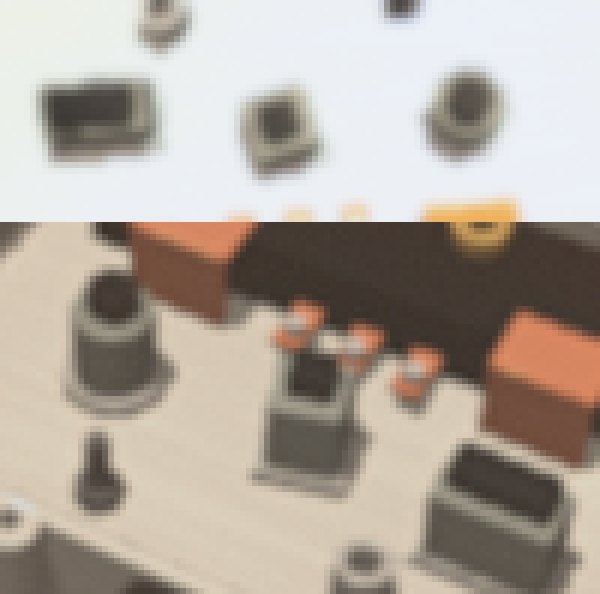

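Crop (6x): in the top view the caps are at about (91,104) oblong, (279,121) square and (468,100) round. In the scene view they are at (505,480), (315,375) and (115,295). Next I'll take sub-pixel centroids and intersect them with the cap-top plane.

```bash
python3 - <<'E'
from h import *
W={"top":{"wide":(45,82,138,126),"sq":(256,99,302,144),"rd":(445,76,493,124)},
"scene":{"wide":(445,215,568,300),"sq":(285,122,342,180),"rd":(85,48,145,102)}}
for n,(x0,y0) in(("top",(190,165)),("scene",(225,180))):
    off=0 if n=="top" else 0
    c=np.load(n+"0.npy",allow_pickle=True).item(); g=c["color"].max(2).astype(float)
    for k,(a,b,d,e) in W[n].items():
        ys=slice(y0+int(b/6),y0+int(e/6)+1); xs=slice(x0+int(a/6),x0+int(d/6)+1)
        p=g[ys,xs]; lo=np.percentile(p,8); hi=lo+45
        w=np.clip((hi-p)/(hi-lo),0,1); k_,l,s,_=cv2.connectedComponentsWithStats((w>.2).astype(np.uint8),connectivity=4)
        j=1+np.argmax(s[1:,4]); w=w*(l==j)
        Y,X=np.mgrid[ys,xs]; u=(w*X).sum()/w.sum(); v=(w*Y).sum()/w.sum()
        mu=[(w*(X-u)**2).sum(),(w*(X-u)*(Y-v)).sum(),(w*(Y-v)**2).sum()]
        M=np.array([[mu[0],mu[1]],[mu[1],mu[2]]]); ev,E=np.linalg.eigh(M); d_=E[:,1]
        P=onplane(c,u,v,.064); D=onplane(c,u+d_[0]*5,v+d_[1]*5,.064)-P
        print(n,k,lo,w.sum().round(1),round(u,2),round(v,2),P.round(4),"ax yaw",np.degrees(np.arctan2(D[1],D[0])).round(1),"@.067",onplane(c,u,v,.067).round(4))
# housing lugs yaw from top (800 px): left corners / right corners
c=np.load("top0.npy",allow_pickle=True).item()
for p in((268,237),(466,218),(277,385),(481,369)): print(onplane(c,p[0]*.64-.2,p[1]*.64-.2,.055).round(4))
E
```

```text
top wide 65.16 63.5 203.99 182.8 [0.5519 0.1692 0.064 ] ax yaw 96.3 @.067 [0.5515 0.1687 0.067 ]
top sq 83.0 23.9 235.77 184.95 [0.546  0.0716 0.064 ] ax yaw -177.9 @.067 [0.5456 0.0714 0.067 ]
top rd 86.0 30.4 267.44 181.78 [ 0.5565 -0.0248  0.064 ] ax yaw 168.0 @.067 [ 0.5561 -0.0247  0.067 ]
scene wide 66.0 117.3 308.75 223.41 [0.5603 0.1718 0.064 ] ax yaw -84.1 @.067 [0.5626 0.1727 0.067 ]
scene sq 64.0 46.4 276.77 205.23 [0.5535 0.0752 0.064 ] ax yaw -108.9 @.067 [0.5559 0.0765 0.067 ]
scene rd 67.72 48.7 243.61 192.27 [ 0.5639 -0.0214  0.064 ] ax yaw -31.0 @.067 [ 0.5663 -0.0196  0.067 ]
[0.6513 0.2763 0.055 ]
[ 0.692  -0.1197  0.055 ]
[0.3578 0.2488 0.055 ]
[ 0.3932 -0.1478  0.055 ]
```

Call:
{"method": "move_arm", "body": {"moves": [[[0.373,-0.296,0,27,0],[0.373,-0.296,0,27,0],[0.373,-0.296,0,27,0],[0.373,-0.296,0,27,0],[0.373,-0.296,0,27,0]]]}}

```text
clock: 0.72
eef_pos: [0.4164, 0.2797, 0.231]
tool_rot: [-0.049, 0.999, -0.0, -0.0]
ft_force: [0.3, 1.0, 0.2]
grip_width: -0.0003
grasp_force: 0.0
```

Call:
{"method": "move_arm", "body": {"moves": [[[0.139,-0.11,0,0,0],[0.139,-0.11,0,0,0],[0.139,-0.11,0,0,0],[0.139,-0.11,-0.05,0,0],[0.139,-0.11,-0.1,0,0]]]}}

```text
clock: 1.35
eef_pos: [0.5551, 0.1702, 0.13]
tool_rot: [-0.048, 0.999, 0.0, 0.0]
ft_force: [0.1, 0.9, -0.6]
grip_width: -0.0001
grasp_force: 0.0
```

Call:
{"method": "move_arm", "body": {"moves": [[[0,0,-0.04,0,0],[0,0,-0.05,0,0],[0,0,-0.05,0,0]]]}}

```text
clock: 1.72
eef_pos: [0.5541, 0.1712, 0.0813]
tool_rot: [-0.049, 0.999, -0.0, -0.0]
ft_force: [1.0, 0.4, 0.7]
grip_width: 0.0001
grasp_force: 0.0
```

```bash
python3 - <<'E'
from h import *
ims=[]
for n,(x0,y0,w,h) in(("top",(180,155,100,44)),("scene",(260,180,100,56))):
    c=vision.camera(n); im=c["color"]
    o=cv2.resize(im[y0:y0+h,x0:x0+w,::-1],None,fx=6,fy=6,interpolation=cv2.INTER_CUBIC)
    u,v=proj(c,[.555,.170,.080]); cv2.circle(o,(int((u-x0+.5)*6),int((v-y0+.5)*6)),3,(0,0,255),-1)
    u,v=proj(c,[.555,.170,.067]); cv2.circle(o,(int((u-x0+.5)*6),int((v-y0+.5)*6)),3,(0,255,0),-1)
    ims.append(o)
cv2.imwrite("pics/crop2.png",np.vstack(ims)); print(monitor.get_obs()["eef_pos"])
E
```

```text
[0.55565478 0.17169587 0.08322981]
```

View pics/crop2.png

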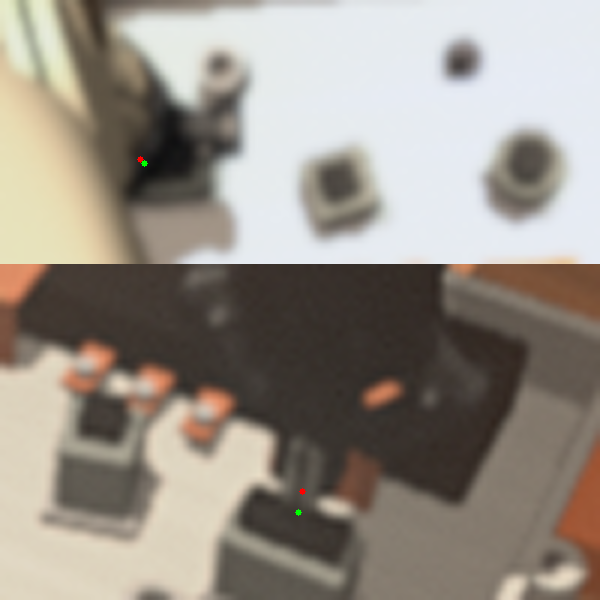

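The scene crop shows the shut fingertips at (300,490), directly above the middle of the oblong cap at (298,512). I'll press down now.

Call:
{"method": "move_arm", "body": {"moves": [[[0,0,-0.01,0,0],[0,0,-0.015,0,0],[0,0,-0.02,0,0],[0,0,-0.022,0,0],[0,0,-0.022,0,0]]]}}

```text
clock: 2.45
eef_pos: [0.5547, 0.1713, 0.0594]
tool_rot: [-0.049, 0.999, 0.0, 0.0]
ft_force: [0.7, 0.3, 1.8]
grip_width: -0.0002
grasp_force: 0.9
```

Call:
{"method": "move_arm", "body": {"moves": [[[0,0,-0.002,0,0],[0,0,-0.004,0,0],[0,0,-0.004,0,0]]]}}

```text
clock: 2.82
eef_pos: [0.5547, 0.1714, 0.0579]
tool_rot: [-0.049, 0.999, 0.0, 0.001]
ft_force: [-3.9, -1.4, 16.5]
grip_width: 0.0002
grasp_force: 8.1
```

The oblong latch is on its stop, with 16 N at z = 0.058. Next is the square latch.

Call:
{"method": "move_arm", "body": {"moves": [[[0,0,0.03,0,0],[-0.003,-0.05,0.035,0,0],[-0.006,-0.098,0.035,0,0],[-0.006,-0.098,0.03,0,0],[-0.006,-0.098,0.027,0,0]]]}}

```text
clock: 3.45
eef_pos: [0.5476, 0.0731, 0.0815]
tool_rot: [-0.049, 0.999, 0.0, -0.001]
ft_force: [0.1, 0.2, 0.9]
grip_width: -0.0
grasp_force: 0.0
```

```bash
python3 - <<'E'
from h import *
ims=[]; t=monitor.get_obs()["eef_pos"]; print(t)
for n,(x0,y0,w,h) in(("top",(180,155,100,44)),("scene",(240,170,100,56))):
    c=vision.camera(n); im=c["color"]
    o=cv2.resize(im[y0:y0+h,x0:x0+w,::-1],None,fx=6,fy=6,interpolation=cv2.INTER_CUBIC)
    u,v=proj(c,t); cv2.circle(o,(int((u-x0+.5)*6),int((v-y0+.5)*6)),3,(0,0,255),-1)
    u,v=proj(c,[t[0],t[1],.067]); cv2.circle(o,(int((u-x0+.5)*6),int((v-y0+.5)*6)),3,(0,255,0),-1)
    ims.append(o)
cv2.imwrite("pics/crop3.png",np.vstack(ims))
E
```

```text
[0.54763121 0.07306455 0.08146695]
```

View pics/crop3.png

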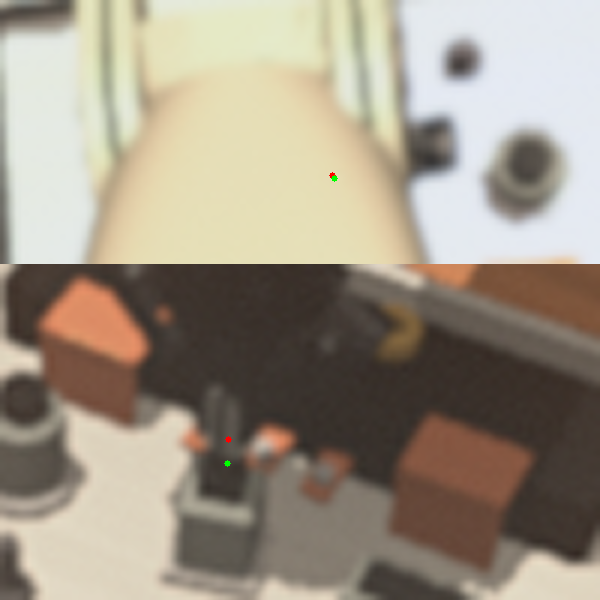

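The tip is at (226,440) in the scene crop and will land on the square cap, which spans about (203–250, 450–498). I'll shift it 2 mm in x and press.

Call:
{"method": "move_arm", "body": {"moves": [[[0.002,0,-0.01,0,0],[0.002,0,-0.015,0,0],[0.002,0,-0.02,0,0],[0.002,0,-0.024,0,0],[0.002,0,-0.026,0,0]]]}}

```text
clock: 4.18
eef_pos: [0.5502, 0.0739, 0.0579]
tool_rot: [-0.049, 0.999, 0.001, 0.0]
ft_force: [-8.8, 1.4, 22.1]
grip_width: 0.0001
grasp_force: 10.9
```

Call:
{"method": "move_arm", "body": {"moves": [[[0,0,0.03,0,0],[0.005,-0.05,0.035,0,0],[0.01,-0.097,0.035,0,0],[0.01,-0.097,0.03,0,0],[0.01,-0.097,0.027,0,0]]]}}

```text
clock: 4.8
eef_pos: [0.5597, -0.024, 0.0825]
tool_rot: [-0.049, 0.999, 0.0, -0.001]
ft_force: [-0.2, 0.4, 0.4]
grip_width: 0.0004
grasp_force: 0.0
```

```bash
python3 - <<'E'
from h import *
t=monitor.get_obs()["eef_pos"]; print(t)
n,(x0,y0,w,h)="scene",(220,165,110,75)
c=vision.camera(n); im=c["color"]
o=cv2.resize(im[y0:y0+h,x0:x0+w,::-1],None,fx=7,fy=7,interpolation=cv2.INTER_CUBIC)
u,v=proj(c,t); cv2.circle(o,(int((u-x0+.5)*7),int((v-y0+.5)*7)),3,(0,0,255),-1)
u,v=proj(c,[t[0],t[1],.068]); cv2.circle(o,(int((u-x0+.5)*7),int((v-y0+.5)*7)),3,(0,255,0),-1)
cv2.imwrite("pics/crop4.png",o)
E
```

```text
[ 0.55974117 -0.02403044  0.0824973 ]
```

View pics/crop4.png

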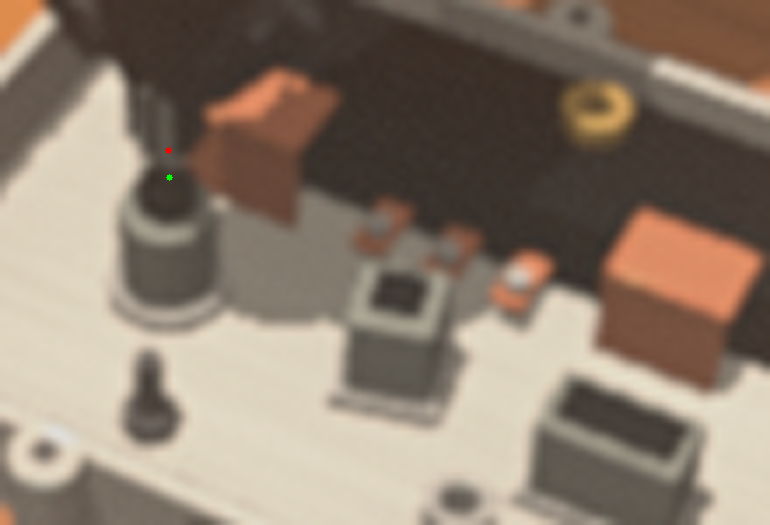

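The square cap at (398,292) and the oblong cap at (628,420) both sit low in their bases. The tip at (168,150) is above the plunger cap at (168,190). I'll press the plunger and hold it.

Call:
{"method": "move_arm", "body": {"moves": [[[0,0,-0.01,0,0],[0,0,-0.016,0,0],[0,0,-0.021,0,0],[0,0,-0.025,0,0],[0,0,-0.025,0,0]]]}}

```text
clock: 5.48
eef_pos: [0.5598, -0.0229, 0.0599]
tool_rot: [-0.05, 0.999, 0.001, 0.0]
ft_force: [-5.6, 2.4, 13.1]
grip_width: 0.0001
grasp_force: 6.3
```

Call:
{"method": "move_arm", "body": {"moves": [[[0,0,-0.001,0,0],[0,0,-0.001,0,0],[0,0,-0.001,0,0],[0,0,-0.001,0,0]]]}}

```text
clock: 5.98
eef_pos: [0.5599, -0.0229, 0.0599]
tool_rot: [-0.05, 0.999, 0.001, 0.0]
ft_force: [-6.5, 2.8, 17.0]
grip_width: 0.0
grasp_force: 8.7
```

```bash
python3 -c "
from workcell import job
print(job.job_done())"
```

```text
the job is handed in; nothing more can be done
None
```

The oblong latch and then the square latch were pressed to their stops, and I handed the job in at about 6 s on the robot's clock with the fingers still holding the plunger at its stop (about 17 N); I gripped nothing and touched no loose parts.

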